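# Free the slide carousel by holding its index plunger back

## Robot

A 6-joint arm with a two-finger parallel gripper is mounted at the origin on the work surface. World frame = base frame: x ahead of the robot, y to its left, z up, the work surface at z = 0. Lengths are in m, angles in rad, forces in N, time in s.
With the tool pointing down it reaches from about 0.25 to 0.8 m from the base axis. Payload 8.5 kg.
Tool frame: the origin (TCP) lies midway between the tips of the shut fingers; the grasp point (between the pads) lies 19 mm behind it (r.hold_point_z is the distance from the TCP to the grasp point, in m); z points along the fingers, y is the direction in which the jaws open and shut (so a half turn about z gives the same grasp; the last joint's range is limited). The gripper opens to 85 mm and grips with 20 to 120 N. Pads are 22 mm wide; open, the fingers measure 114 mm over their backs; the gripper's body (76 mm by 85 mm) begins 54 mm behind the grasp point. The pads swing forward as they close: fully open they stand 13 mm farther back than shut.
Start: joints at [-1.264, 0.238, -0.013, 1.319, 0, 1.571], TCP at [0.159, -0.5, 0.231] pointing down, gripper open.
Joint ranges: [-2.66, 2.66], [-1.03, 1.9], [-1.14, 1.46], [-1.82, 2.27], [-1.45, 1.34], [-3.14, 3.14]. Speed limits (rad/s): [2.22, 2.22, 2.79, 3.14, 3.14, 3.14].

## Interface

Orientations are given as [roll, pitch, yaw] about the fixed x, y, z axes, in that order (R = Rz(yaw) Ry(pitch) Rx(roll)).
In Python, from station import r gives the robot as it stands.
- The arm moves only by the shell command python3 -m pendant 'ROWS' [FORCE]. ROWS is JSON, a list of rows, each a list of 3 entries, a list of its own where there are three numbers: the shift along the tool's x, y, z in units of 25 mm (1.0 is 25 mm), then the turn, a rotation vector about the tool's x, y, z in degrees, then the opening, from 0 (shut) to 1 (fully open). In form: [[[dx, dy, dz], [rx, ry, rz], claw], ...]. A call has 1 to 12 rows; each row is the pose to reach, as a shift and turn from the pose commanded when the call began, along the tool's axes at that moment; what a row does not reach only later rows make up. A row lasts 1/8 s, in which the tool goes at most 62.5 mm and 10.7 degrees, less where a joint would pass 70% of its speed; a pose out of reach is approached as far as the arm can. A call with a gripper value outside its range is refused whole. The fingers move at their own pace and stop on an object; FORCE is the grip in N (left out, the last holds). Time passes only in rows, so rows that repeat a pose let the fingers close. It gives the time, the measured TCP pose, the force and the opening at its end, in the units of the state.
- r.sense(): the state, without advancing time (a new reading comes with each control period).
- r.grab_frame(name): name is "scene" or "top" or "wrist"; returns (picture, depth): 480x640x3 uint8, red, green, blue; 480x640 float32, m along the optical axis (not along the pixel's ray), 0 where there is no reading.
- r.camera_model(name): a dict with "mtx" (3x3 intrinsics, pixels), "world_from_camera" (4x4, takes a point from camera to world coordinates). Camera axes: x right, y down, z forward; pixel columns grow to the right and rows downward; lengths in m; the calibration is good to about 2 mm. A picture is of the moment at which its call begins: read the wrist's pose just before it. camera_model takes no time and is no camera call; for the wrist camera it gives the pose at the moment of the call.
- r.job_done(): hands the job in, once; it reports no verdict.
The state is a dict: "clock": time; "joint_positions": joint angles; "qvel": joint speeds; "joint_efforts": joint torques, N m; "eef_pos": TCP position; "eef_rot": TCP orientation; "force": force on the tool from outside, world axes, zero at the start; "torque": the same for the moment, N m; "opening": finger opening in m.
Only numpy, scipy, OpenCV 4.12 (cv2) and the standard library are available. Lean on these libraries where they do the work, as an engineer would, in place of code of your own. Each camera call takes 0.05 s, during which the arm holds its last target.

## Task

I want to turn the slide carousel by hand, so free it for me: pull its blue splash door all the way down, then pull the red-knobbed sprung index plunger behind it fully back out of its seat hole. Finish while still gripping the knob and holding the plunger fully back, with the door still down; do not let go. Leave the glass jar, the amber bottle and the yellow slide box standing where they are.

Things in the scene. Friction and masses are not known exactly. Their poses are not given: they have to be found in the camera images.
- carousel: White slide-carousel machine fixed to the bench, 370 mm deep, 310 mm wide, open on top, side walls (y +-141 to +-153 mm) and back wall 123 mm high. Origin on the bench straight below the middle of the door hinge; x points level from the front (door) into the machine, z up. Black disc with glass slides inside: radius 125 mm, centre at x 219 mm, top at z 114 mm.
- door_hinge (a point): Mid-point of the door's hinge line, which runs along the carousel's y axis 55 mm above the bench.
- door (a joint): Angle (rad) of the blue bottom-hinged splash door: 0 upright and shut, 1.55 fully down, level on its stop; its top swings to the carousel's -x. May start up to 0.35 ajar. A stiff hinge (0.3 N m) keeps it wherever it is left; about 2.5 N at the bar moves it. Panel 264 mm wide, 12 mm thick, reaching from 5 to 85 mm from the hinge line.
- door_bar (a point): Middle of the steel pull bar along the door's top edge, 120 mm from the hinge line in the panel's plane (175 mm above the bench when shut, 55 mm when fully down). Round, 10 mm thick, 140 mm long along the carousel's y axis, on two 10 mm posts 65 mm either side of the middle; a 30 mm free gap lies between bar and panel edge.
- knob (a point): Red pull knob of the index plunger, its axis level along the carousel's x. Origin at the middle of its round neck (16 mm diameter, x +-16 mm); a flange 30 mm wide, 6 mm thick closes the front (-x) end, so fingers beside the neck cannot slip off forwards. Axes parallel to the carousel's. Seated, the origin is at (42, 0, 105) mm in the carousel's frame.
- plunger (a joint): How far the plunger is pulled back out towards the carousel's -x, m: 0 = seated, 0.016 = fully back against its stop. The 8 mm steel pin leaves the seat hole after 9 mm. A spring drives it home: 6 N when seated rising to 10 N fully back; it springs back when let go.
- seat_hole (a point): Mouth of the seat hole in the disc's rim, on the plunger's axis, at (94, 0, 105) mm in the carousel's frame. Between it and the knob stands an aluminium bracket, x 70 to 80 mm, 50 mm wide, top at z 122 mm, with a 24 mm round guide boss whose front face is at x 60 mm, 2 mm behind the seated knob's neck. Either side of bracket and knob is free space.
- jar: Bystander: clear glass jar with white cap, 56 mm diameter, 85 mm high, origin at the centre of its underside.
- reagent: Bystander: amber reagent bottle with black cap, 44 mm diameter, 95 mm high, origin at the centre of its underside.
- slidebox: Bystander: closed yellow slide box, 87 x 97 mm, 32 mm high, origin at the centre of its underside.

How it is judged:
By the outcome, as a careful person would: the job done as asked, in the order asked, and still so for the second after the job is handed in, while the arm keeps its last pose, push and grip.
It also fails if it takes over 42 s, if anything falls off the work surface, if the arm or the gripper's body presses on something with over 40 N, if the wrist force passes 120 N, or if a joint passes its speed limit or range.

## Working session

There is one attempt and no reset: what is moved stays moved. The work goes in short steps, Python scripts to look and compute and a shell command to move; the robot and the scene stay as the last step left them, time stands still between calls to the robot, and variables do not carry over. Pictures are saved under pics/ and viewed, and the job is handed in when it is done.

```bash
ls; mkdir -p pics; python3 - <<'E'
from station import r
import cv2,numpy as np
print(r.sense(), r.hold_point_z)
for n in ("scene","top"):
    p,d=r.grab_frame(n); cv2.imwrite(f"pics/{n}0.png",p[:,:,::-1]); np.savez(f"pics/{n}0.npz",p=p,d=d)
    m=r.camera_model(n); print(n,np.round(m["mtx"],1).tolist(),np.round(m["world_from_camera"],3).tolist())
E
```

```text
pics
{'clock': 0.0, 'joint_positions': array([-1.26401783e+00,  2.38803809e-01, -1.42579665e-02,  1.31921802e+00,
        2.25183608e-05,  1.57078550e+00]), 'qvel': array([-0.00032644,  0.00039907,  0.00089883,  0.00064191, -0.00297811,
       -0.00084734]), 'joint_efforts': array([-6.88293497e-06, -5.38771355e+01,  3.46439087e+01,  1.83015328e-02,
        9.45938768e-05, -3.86347594e-06]), 'eef_pos': array([ 0.15842249, -0.50008113,  0.23066411]), 'eef_rot': array([-3.14010918e+00, -2.25343967e-05,  3.06789288e-01]), 'force': array([-0.77775694,  0.04599611, -0.056759  ]), 'torque': array([-0.0084337 ,  0.0152273 ,  0.04712699]), 'opening': 0.08521214737052638} 0.0187
scene [[523.7, 0.0, 332.5], [0.0, 523.7, 239.0], [0.0, 0.0, 1.0]] [[0.107, 0.673, -0.732, 1.259], [0.994, -0.063, 0.087, -0.073], [0.012, -0.737, -0.676, 0.762], [0.0, 0.0, 0.0, 1.0]]
top [[544.0, 0.0, 322.2], [0.0, 544.0, 243.9], [0.0, 0.0, 1.0]] [[-0.006, -0.987, 0.161, 0.424], [-1.0, 0.009, 0.022, -0.009], [-0.023, -0.161, -0.987, 1.042], [0.0, 0.0, 0.0, 1.0]]
```

View pics/scene0.png

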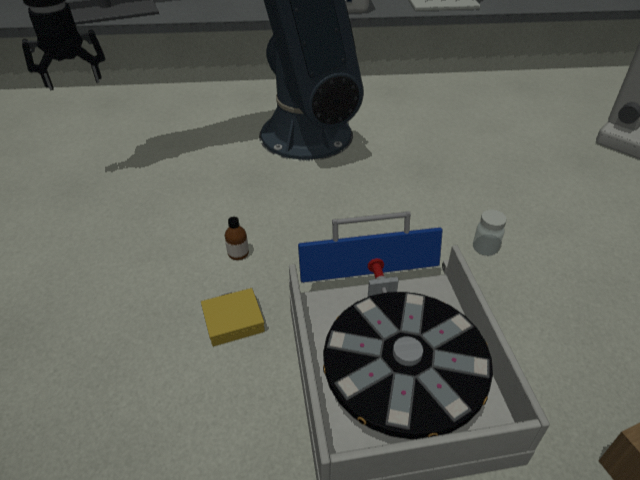

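View pics/top0.png

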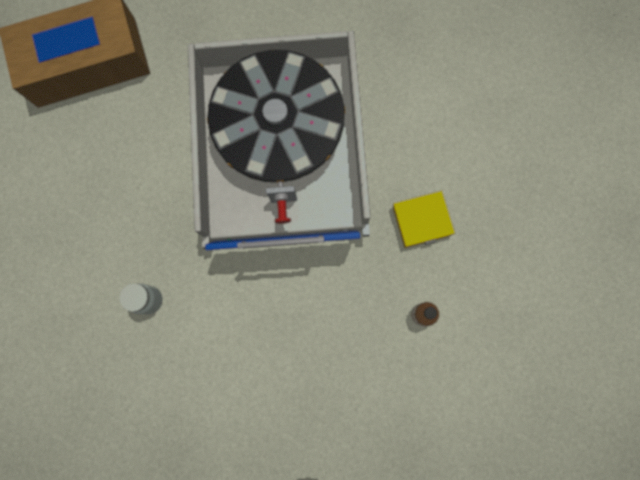

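The scene view shows the machine with its door almost shut (bar at about (370,217), knob at (376,267)). The top view shows the disc at (276,115), the knob at (283,210) and the bar at (280,241). The jar is at (137,298), the bottle at (427,314) and the box at (423,219).

```bash
cat > h.py <<'E'
import numpy as np,cv2
from station import r
def cloud(n,d):
    m=r.camera_model(n);K=m["mtx"];T=m["world_from_camera"]
    v,u=np.mgrid[0:480,0:640]
    c=np.stack([(u-K[0,2])/K[0,0]*d,(v-K[1,2])/K[1,1]*d,d],-1)
    return c@T[:3,:3].T+T[:3,3]
def ray(n,u,v,z):
    m=r.camera_model(n);K=m["mtx"];T=m["world_from_camera"]
    a=T[:3,:3]@np.array([(u-K[0,2])/K[0,0],(v-K[1,2])/K[1,1],1]);o=T[:3,3]
    return o+a*(z-o[2])/a[2]
E
python3 - <<'E'
from h import *
for n in("top","scene"):
    f=np.load(f"pics/{n}0.npz");p=f["p"].astype(int);d=f["d"];P=cloud(n,d);z=P[...,2]
    R,G,B=p[...,0],p[...,1],p[...,2]
    red=(R>110)&(G<60)&(B<60)&(d>0)
    # keep largest comp
    k,l,s,c=cv2.connectedComponentsWithStats(red.astype(np.uint8));i=1+s[1:,4].argmax();q=P[l==i]
    print(n,"knob",s[i],q.min(0).round(3),q.max(0).round(3),np.median(q,0).round(3))
    blue=(B>90)&(R<60)&(d>0)&(P[...,0]<.62)
    q=P[blue];print("blue",len(q),q.min(0).round(3),q.max(0).round(3),np.linalg.svd(q-q.mean(0),full_matrices=0)[2].round(3).tolist(),q.mean(0).round(3))
    bar=(z>.15)&(z<.19)&(abs(P[...,1]-.05)<.2)&(P[...,0]>.3)&(P[...,0]<.6)&~blue
    q=P[bar];print("bar",len(q));
    if len(q)>10:
        print(q.min(0).round(3),q.max(0).round(3),q.mean(0).round(3),np.linalg.svd(q-q.mean(0),full_matrices=0)[2][0].round(3))
    w=(z>.118)&(z<.13)&(P[...,0]>.45)&(P[...,0]<.95)&(abs(P[...,1]-.07)<.19)&(abs(R-B)<30)
    q=P[w][:,:2].astype(np.float32);print("walls",len(q),cv2.minAreaRect(q))
    dk=((R+G+B)<110)&(abs(z-.114)<.012)&(P[...,0]>.4)&(P[...,0]<1)
    q=P[dk][:,:2].astype(np.float32);h=cv2.convexHull(q);print("disc",len(q),cv2.minEnclosingCircle(q),cv2.fitEllipse(h))
    for nm,mk in(("yel",(R>120)&(G>100)&(B<60)),("amber",(R>60)&(G<60)&(B<45)&(R>1.6*G)&(z>.02)&(P[...,1]<-.1)&(z<.09)),("jar",(z>.06)&(z<.1)&(P[...,1]>.2)&(P[...,0]<.5)&(P[...,0]>.2))):
        q=P[mk&(d>0)]; 
        if len(q):print(nm,len(q),np.percentile(q,3,axis=0).round(3),np.percentile(q,97,axis=0).round(3))
E
```

```text
top knob [276 200  13  21 151] [0.617 0.07  0.108] [0.654 0.091 0.125] [0.635 0.081 0.114]
blue 589 [ 0.565 -0.051  0.058] [0.598 0.228 0.143] [[-0.069, 0.998, 0.001], [-0.434, -0.031, 0.9], [-0.898, -0.062, -0.436]] [0.581 0.073 0.137]
bar 536
[0.56  0.009 0.15 ] [0.579 0.146 0.182] [0.569 0.077 0.176] [-0.065  0.998 -0.006]
walls 7000 ((0.773516058921814, 0.0914180800318718), (0.3719694912433624, 0.3065592050552368), 3.801677942276001)
disc 900 ((0.8136292695999146, 0.09448935836553574), 0.12310610711574554) ((0.8122420310974121, 0.09672372043132782), (0.23446452617645264, 0.2444576472043991), 108.52978515625)
yel 2229 [ 0.593 -0.223  0.03 ] [ 0.678 -0.132  0.037]
jar 581 [0.466 0.323 0.061] [0.499 0.368 0.089]Traceback (most recent call last):
  File "<stdin>", line 7, in <module>
ValueError: attempt to get argmax of an empty sequence
```

```bash
cat >> h.py <<'E'
from scipy.spatial.transform import Rotation as Ro
Y=0.066
C=np.array([0.5950,0.0795,0])   # carousel origin
Rc=Ro.from_euler('z',Y)
def w(x,y,z): return C+Rc.apply([x/1e3,y/1e3,z/1e3])
def to(pos,R,base=None):
    s=r.sense(); R0=Ro.from_euler('xyz',s["eef_rot"]); p0=s["eef_pos"]
    if base is not None: p0,R0=np.array(base[0]),Ro.from_euler('xyz',base[1])
    print("shift",(R0.inv().apply(pos-p0)/.025).round(2),"turn",(R0.inv()*R).as_rotvec(degrees=True).round(1))
def down(yaw,tilt=0):
    # tilt: lean about carousel y ; + moves fingers toward -x carousel
    return Ro.from_euler('z',Y)*Ro.from_euler('y',tilt)*Ro.from_euler('xyz',[np.pi,0,yaw])
E
python3 - <<'E'
from h import *
# refine fits
P=np.load("pics/top0.npz");print(w(219,0,114),"knob",w(42,0,105),"bar",w(-26,0,172))
to(w(-26,0,235),down(np.pi/2))
to(w(-26,0,153),down(np.pi/2))
f=np.load("pics/scene0.npz");p=f["p"].astype(int);d=f["d"];P=cloud("scene",d)
R,G,B=[p[...,i] for i in range(3)]
m=(R>90)&(G<50)&(B<50)&(R>2.5*G)
v,u=np.nonzero(m[255:280,360:390]);print(len(u),u.mean()+360,v.mean()+255,np.median(P[255:280,360:390][m[255:280,360:390]],0))
for nm,mk in(("bottle",(P[...,2]>.04)&(P[...,2]<.11)&(P[...,1]<-.05)&(P[...,1]>-.3)&(P[...,0]<.55)&(P[...,0]>.3)),("jar",(P[...,2]>.03)&(P[...,2]<.11)&(P[...,1]>.25)&(P[...,1]<.45)&(P[...,0]<.6)&(P[...,0]>.3))):
    q=P[mk&(d>0)];print(nm,len(q),q.min(0),q.max(0))
E
```

```text
[0.81352319 0.09394351 0.114     ] knob [0.63690856 0.08226999 0.105     ] bar [0.56905661 0.07778525 0.172     ]
shift [ 22.64 -17.08  -0.15] turn [ -0.1  -0.  -76.2]
shift [ 22.64 -17.07   3.13] turn [ -0.1  -0.  -76.2]
91 377.032967032967 268.05494505494505 [0.63632873 0.07991217 0.11222812]
bottle 503 [ 0.44889509 -0.19646201  0.04010859] [ 0.48227116 -0.15375642  0.09696568]
jar 890 [0.4626254  0.31699739 0.03003909] [0.51793663 0.37257474 0.08843244]
```

```bash
python3 -m pendant '[[[2,-1.5,-1],[0,0,-7],1],[[4,-3,-1],[0,0,-14],1],[[6,-4.5,-1],[0,0,-21],1],[[8,-6,-1],[0,0,-28],1],[[10,-7.5,-1],[0,0,-35],1],[[12,-9,-1],[0,0,-42],1],[[14,-10.5,-1],[0,0,-49],0.8],[[16,-12,-1],[0,0,-56],0.6],[[18.3,-13.8,-1],[0,0,-63],0.6],[[20.5,-15.4,-0.6],[0,0,-70],0.6],[[22.6,-17.1,-0.2],[0,0,-76.2],0.6],[[22.6,-17.1,-0.2],[0,0,-76.2],0.6]]'
python3 - <<'E'
from h import *
p,d=r.grab_frame("wrist");cv2.imwrite("pics/w1.png",p[:,:,::-1])
print(r.sense()["eef_pos"],r.sense()["eef_rot"]);to(w(-26,0,153),down(np.pi/2))
E
```

```text
clock: 1.6
eef_pos: [0.5689, 0.0804, 0.2349]
eef_rot: [-3.14, -0.0, 1.64]
force: [-1.1, 0.2, 0.7]
opening: 0.0515
[0.56980416 0.08151229 0.23437425] [-3.14010896e+00 -9.18763653e-04  1.63864635e+00]
shift [-0.15 -0.04  3.25] turn [-0.1 -0.1  0.1]
```

View pics/w1.png

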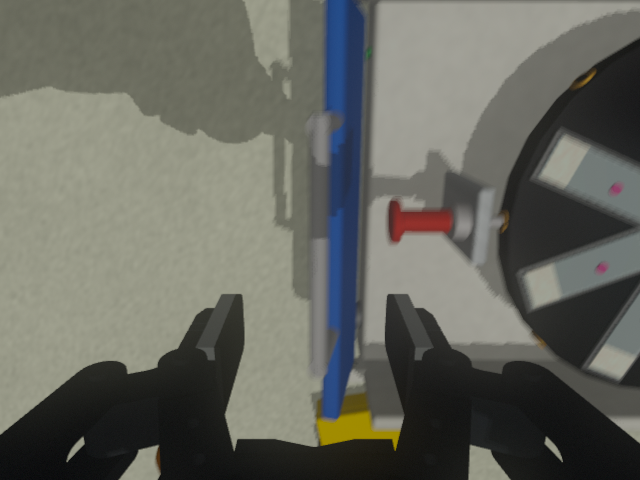

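The wrist view shows the bar (u≈320) centred between the finger tips (240 and 388). I'll go down and grip it.

```bash
python3 -m pendant '[[[-0.1,0,1.2],[0,0,0],0.5],[[-0.1,0,2.2],[0,0,0],0.4],[[-0.1,0,2.9],[0,0,0],0.35],[[-0.1,0,3.2],[0,0,0],0.35],[[-0.1,0,3.2],[0,0,0],0.3],[[-0.1,0,3.2],[0,0,0],0.15],[[-0.1,0,3.2],[0,0,0],0.0],[[-0.1,0,3.2],[0,0,0],0.0],[[-0.1,0,3.2],[0,0,0],0.0]]' 30
python3 - <<'E'
from h import *
p,d=r.grab_frame("wrist");cv2.imwrite("pics/w2.png",p[:,:,::-1])
s=r.sense();print(s["eef_pos"],s["force"])
g=Rc.inv().apply(s["eef_pos"]-C)*1e3;print("tcp in carousel",g)
for dx in(0,):
  L=120
  a0=np.arcsin(-g[0]/L);print("a0",a0, "bar z by angle",55+L*np.cos(a0),"grasp z",g[2]+18.7)
  for a in list(np.linspace(a0,1.57,8))[1:]:
    t=w(-L*np.sin(a),g[1],g[2]+L*(np.cos(a)-np.cos(a0)))
    print(round(a,2),end=' ');to(t,down(np.pi/2),(s["eef_pos"],s["eef_rot"]))
E
```

```text
clock: 2.78
eef_pos: [0.5688, 0.0751, 0.1572]
eef_rot: [3.14, 0.0, 1.637]
force: [-0.3, -1.2, 5.3]
opening: 0.0088
[0.56876477 0.07514135 0.15714799] [ 0.75605344 -2.00870795  6.58457511]
tcp in carousel [-26.46557071  -2.61889694 157.14799215]
a0 0.22237465214602292 bar z by angle 172.04517746158814 grasp z 175.84799214702286
0.41 shift [-0.   -0.88  0.29] turn [ 0.1  0.  -0. ]
0.61 shift [-0.   -1.68  0.74] turn [ 0.1  0.  -0. ]
0.8 shift [-0.   -2.39  1.33] turn [ 0.1  0.  -0. ]
0.99 shift [-0.   -2.96  2.05] turn [ 0.1  0.  -0. ]
1.18 shift [-0.   -3.39  2.87] turn [ 0.1  0.  -0. ]
1.38 shift [ 0.   -3.66  3.75] turn [ 0.1  0.  -0. ]
1.57 shift [ 0.   -3.75  4.67] turn [ 0.1  0.  -0. ]
```

View pics/w2.png

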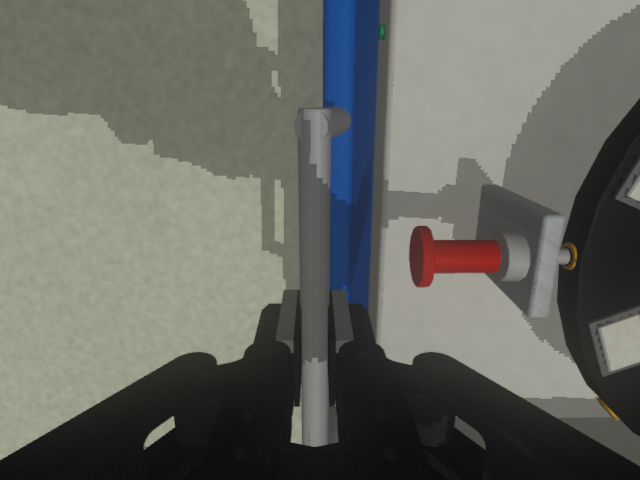

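```bash
python3 - <<'E'
from h import *
s=r.sense();g=Rc.inv().apply(s["eef_pos"]-C)*1e3
L=120;a0=.222
for k,a in enumerate(np.linspace(a0,1.6,12)[1:]):
    R=down(np.pi/2,-np.radians(3.3*(k+1)))
    t=w(-L*np.sin(a),g[1],55+L*np.cos(a))+R.apply([0,0,.015])
    print(round(a,2),end=' ');to(t,R,(s["eef_pos"],s["eef_rot"]))
E
```

```text
0.35 shift [-0.   -0.54  0.17] turn [-3.2  0.  -0. ]
0.47 shift [-0.   -1.06  0.41] turn [-6.5  0.  -0. ]
0.6 shift [-0.   -1.54  0.71] turn [-9.8  0.  -0. ]
0.72 shift [-0.   -1.98  1.07] turn [-13.1   0.   -0. ]
0.85 shift [-0.   -2.37  1.48] turn [-16.4   0.   -0. ]
0.97 shift [-0.   -2.71  1.95] turn [-19.7   0.   -0. ]
1.1 shift [-0.   -2.99  2.45] turn [-23.   0.  -0.]
1.22 shift [ 0.   -3.19  2.99] turn [-26.3   0.   -0. ]
1.35 shift [ 0.   -3.33  3.55] turn [-29.6   0.   -0. ]
1.47 shift [ 0.   -3.4   4.12] turn [-32.9   0.   -0. ]
1.6 shift [ 0.   -3.39  4.7 ] turn [-36.2   0.   -0. ]
```

```bash
python3 -m pendant '[[[0,-0.27,0.1],[-1.6,0,0],0],[[0,-0.54,0.17],[-3.2,0,0],0],[[0,-0.8,0.28],[-4.9,0,0],0],[[0,-1.06,0.41],[-6.5,0,0],0],[[0,-1.3,0.55],[-8.2,0,0],0],[[0,-1.54,0.71],[-9.8,0,0],0],[[0,-1.76,0.88],[-11.5,0,0],0],[[0,-1.98,1.07],[-13.1,0,0],0],[[0,-2.18,1.27],[-14.8,0,0],0],[[0,-2.37,1.48],[-16.4,0,0],0]]'
python3 - <<'E'
from h import *
s=r.sense();g=Rc.inv().apply(s["eef_pos"]-C)*1e3;print(g,s["force"],s["opening"])
L=120
for a,ti in ((.97,19.7),(1.1,23),(1.22,26.3),(1.35,29.6),(1.47,32.9),(1.6,36.2),(1.62,36.2)):
    R=down(np.pi/2,-np.radians(ti))
    t=w(-L*np.sin(a),g[1],55+L*np.cos(a))+R.apply([0,0,.015])
    print(round(a,2),end=' ');to(t,R,(s["eef_pos"],s["eef_rot"]))
E
```

```text
clock: 4.08
eef_pos: [0.5099, 0.0711, 0.1202]
eef_rot: [2.852, 0.0, 1.636]
force: [0.6, -2.7, 3.7]
opening: 0.009
[-85.5006798   -2.76137815 120.17435655] [ 0.63505614 -2.71578142  3.74112488] 0.00904005088533887
0.97 shift [ 0.   -0.45  0.34] turn [-3.1  0.  -0. ]
1.1 shift [ 0.   -0.88  0.76] turn [-6.4  0.  -0. ]
1.22 shift [ 0.   -1.21  1.2 ] turn [-9.7  0.  -0. ]
1.35 shift [ 0.   -1.52  1.71] turn [-13.   0.  -0.]
1.47 shift [ 0.   -1.74  2.22] turn [-16.3   0.   -0. ]
1.6 shift [ 0.  -1.9  2.8] turn [-19.6   0.   -0. ]
1.62 shift [ 0.   -1.93  2.9 ] turn [-19.6   0.   -0. ]
```

```bash
python3 -m pendant '[[[0,-0.23,0.17],[-1.6,0,0],0],[[0,-0.45,0.34],[-3.1,0,0],0],[[0,-0.67,0.55],[-4.8,0,0],0],[[0,-0.88,0.76],[-6.4,0,0],0],[[0,-1.05,0.98],[-8,0,0],0],[[0,-1.21,1.2],[-9.7,0,0],0],[[0,-1.37,1.45],[-11.3,0,0],0],[[0,-1.52,1.71],[-13,0,0],0],[[0,-1.64,1.97],[-14.6,0,0],0],[[0,-1.74,2.22],[-16.3,0,0],0],[[0,-1.85,2.55],[-18,0,0],0],[[0,-1.93,2.85],[-19.6,0,0],0]]'
python3 - <<'E'
from h import *
s=r.sense();g=Rc.inv().apply(s["eef_pos"]-C)*1e3;print(g,s["force"],s["opening"])
p,d=r.grab_frame("scene");cv2.imwrite("pics/s3.png",p[:,:,::-1])
p,d=r.grab_frame("wrist");cv2.imwrite("pics/w3.png",p[:,:,::-1])
E
```

```text
clock: 5.58
eef_pos: [0.4885, 0.0703, 0.0426]
eef_rot: [2.498, -0.001, 1.636]
force: [-22.9, -4.5, 61.7]
opening: 0.0086
[-106.92192069   -2.13524718   42.6227614 ] [-22.88753724  -4.49835557  61.68147587] 0.00856273190076364
```

View pics/s3.png

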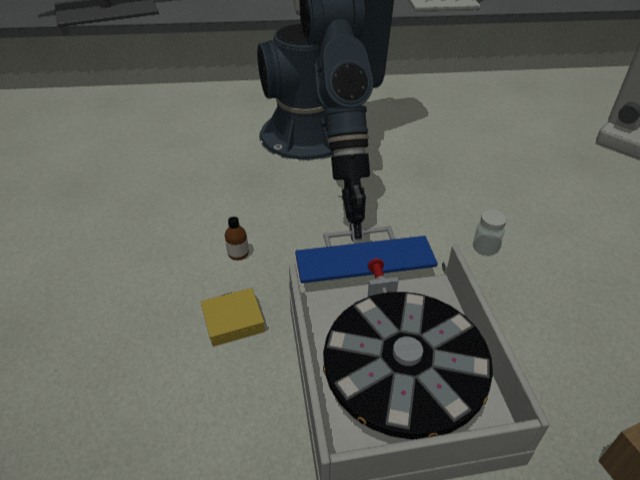

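View pics/w3.png

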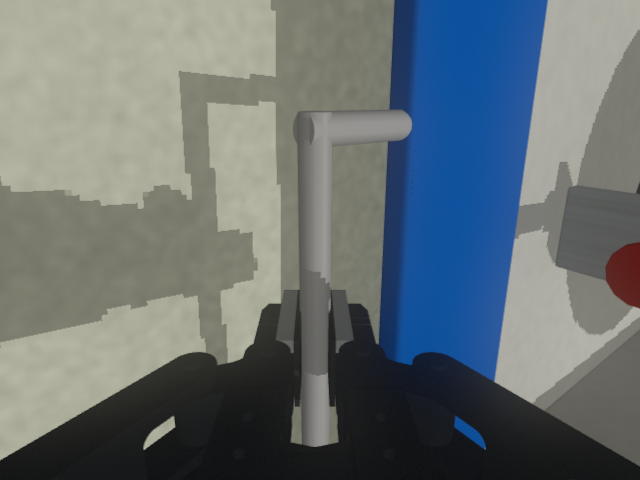

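The door lies level on its stop (bar height about 55 mm) and the contact force is rising. I'll ease off, open a little and withdraw.

```bash
python3 -m pendant '[[[0,0.05,-0.15],[0,0,0],0],[[0,0.05,-0.2],[0,0,0],0.1],[[0,0.05,-0.2],[0,0,0],0.25],[[0,0.05,-0.2],[0,0,0],0.25],[[0,0.05,-0.5],[0,0,0],0.25],[[0,0.05,-1.2],[0,0,0],0.25],[[0,0,-2.2],[0,0,0],0.25],[[0,0,-3.4],[0,0,0],0.4],[[0,0,-5],[0,0,0],0.6],[[0,0,-6],[0,0,0],0.6],[[0,0,-6],[0,0,0],0.6]]'
python3 - <<'E'
from h import *
s=r.sense();g=Rc.inv().apply(s["eef_pos"]-C)*1e3;print(g,s["force"],s["opening"])
n="scene"
p,d=r.grab_frame(n);cv2.imwrite("pics/s4.png",p[:,:,::-1]);P=cloud(n,d)
q=(P-C)@Rc.as_matrix()*1e3   # carousel frame
pi=p.astype(int);b=(pi[...,2]>90)&(pi[...,0]<70)&(d>0)&(q[...,0]<50)&(abs(q[...,1])<150)
x=q[b];print("blue",len(x),np.percentile(x,[2,98],axis=0).round(1),np.polyfit(x[:,0],x[:,2],1))
n="top";p,d=r.grab_frame(n);cv2.imwrite("pics/t4.png",p[:,:,::-1]);q=(cloud(n,d)-C)@Rc.as_matrix()*1e3
pi=p.astype(int);b=(pi[...,2]>90)&(pi[...,0]<70)&(d>0)&(q[...,0]<50)&(abs(q[...,1])<150)
x=q[b];print("blue",len(x),np.percentile(x,[2,98],axis=0).round(1),np.polyfit(x[:,0],x[:,2],1))
b=(pi[...,0]>100)&(pi[...,1]<60)&(pi[...,2]<60)&(d>0)&(q[...,0]>0)&(q[...,0]<70)&(abs(q[...,1])<30)
x=q[b];print("knob",len(x),x.min(0),x.max(0),x.mean(0))
R=down(0)
to(w(42,0,185),R);to(w(41,0,88),R)
E
```

```text
clock: 7.05
eef_pos: [0.395, 0.0641, 0.1602]
eef_rot: [2.51, -0.001, 1.637]
force: [0.5, 0.3, -0.4]
opening: 0.0511
[-200.6215068    -2.20271487  160.24208867] [ 0.5135479   0.31565972 -0.44117741] 0.05114617549600774
blue 3883 [[ -77.9 -127.7   59.3]
 [  -4.2  123.3   66.6]] [-5.62722822e-02  6.07140670e+01]
blue 6102 [[ -81.5 -124.5   59.9]
 [  -5.7  124.4   69. ]] [-4.53428090e-02  6.24823213e+01]
knob 158 [ 22.01427756 -12.08782821 107.97044765] [ 59.20067109  10.37637558 122.53918305] [ 39.65994283  -0.37720005 114.65291411]
shift [0.09 8.47 4.85] turn [ 28.2 -28.2  86.8]
shift [0.09 6.16 7.96] turn [ 28.2 -28.2  86.8]
```

View pics/t4.png

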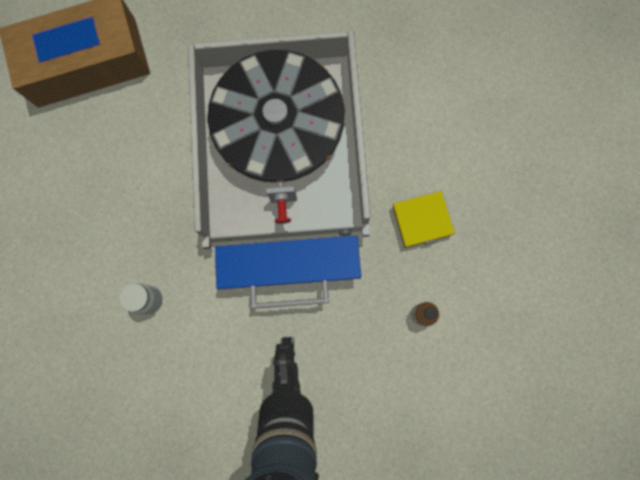

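```bash
python3 - <<'E'
from h import *
for n in("scene","top"):
    p,d=r.grab_frame(n);q=(cloud(n,d)-C)@Rc.as_matrix()*1e3
    pi=p.astype(int);b=((pi[...,2]>90)&(pi[...,0]<70)&(d>0)&(q[...,0]<50)&(abs(q[...,1])<150)).astype(np.uint8)
    b=cv2.erode(b,np.ones((9,9)))>0
    def fit(x):
        A=np.c_[x[:,0],x[:,1],np.ones(len(x))];return np.linalg.lstsq(A,x[:,2],rcond=None)[0].round(4),len(x)
    print(n,"door",fit(q[b]))
    D=(q[...,0]>-250)&(q[...,0]<-10)&(abs(q[...,1])>170)&(abs(q[...,1])<250)&(abs(q[...,2])<15); print("table",fit(q[D]))
    f=(q[...,0]>120)&(q[...,0]<320)&(abs(q[...,1])<100)&(abs(q[...,2]-114)<8);print("disc",fit(q[f]))
    for xx in range(-80,0,15):
        m=b&(abs(q[...,0]-xx)<4); print(xx,q[...,2][m].mean().round(2) if m.any() else None,end=' ')
    print()
E
```

```text
scene door (array([-5.02000e-02,  0.00000e+00,  6.09924e+01]), 1542)
table (array([ 0.0007,  0.0005, -0.0286]), 4766)
disc (array([-2.000000e-03,  1.400000e-03,  1.154264e+02]), 14359)
-80 None -65 64.12 -50 63.62 -35 62.64 -20 61.97 -5 None 
top door (array([-5.35000e-02, -9.00000e-04,  6.24571e+01]), 3533)
table (array([ 8.0000e-04, -7.0000e-04,  1.2605e+00]), 10308)
disc (array([7.000000e-04, 3.000000e-04, 1.164153e+02]), 10824)
-80 69.58 -65 65.84 -50 65.16 -35 64.3 -20 63.5 -5 None
```

The door sprang up slightly when I eased off (about 1.52 rad by the fitted plane). I'll press the bar back down with the shut fingertips.

```bash
python3 - <<'E'
from h import *
to(w(-119,0,100),down(0))
E
python3 - <<'E'
from h import *
s=r.sense();R=Ro.from_euler('xyz',s["eef_rot"]);
for f in(.25,.5,.75,1): 
    rv=(R.inv()*down(0)).as_rotvec()*f
    print(f,Rc.inv().apply((R*Ro.from_rotvec(rv)).apply([0,0,1])))
E
```

```text
shift [0.1  1.3  3.78] turn [ 28.1 -28.1  86.8]
0.25 [ 0.46250889 -0.0963291  -0.88136612]
0.5 [ 0.30546828 -0.13031376 -0.94324305]
0.75 [ 0.14198254 -0.09626375 -0.98517727]
1 [-5.49460657e-18 -1.66442784e-16 -1.00000000e+00]
```

```bash
python3 -m pendant '[[[0,0,0],[3,-3,9],0],[[0,0.1,0.2],[6,-6,18],0],[[0,0.2,0.5],[9,-9,27],0],[[0,0.4,1],[12,-12,36],0],[[0,0.5,1.5],[15,-15,45],0],[[0,0.7,2],[18,-18,54],0],[[0.1,0.9,2.5],[21,-21,63],0],[[0.1,1,3],[24,-24,72],0],[[0.1,1.2,3.4],[26.5,-26.5,80],0],[[0.1,1.3,3.7],[28.1,-28.1,86.8],0],[[0.1,1.3,3.8],[28.1,-28.1,86.8],0]]'
python3 - <<'E'
from h import *
to(w(-119,0,62),down(0)); print(Rc.inv().apply(r.sense()["eef_pos"]-C)*1e3)
E
```

```text
clock: 8.62
eef_pos: [0.4793, 0.0489, 0.0987]
eef_rot: [-3.124, 0.002, 0.091]
force: [0.4, 0.2, -1.3]
opening: 0.0002
shift [-0.04 -0.89  1.48] turn [-1.   0.1  1.4]
[-117.44771849  -22.93569281   98.65256514]
```

```bash
python3 -m pendant '[[[0,0,0.3],[0,0,0],0],[[0,0,0.7],[0,0,0],0],[[0,0,1.1],[0,0,0],0]]'
python3 - <<'E'
from h import *
to(w(-119,0,62),down(0)); print(Rc.inv().apply(r.sense()["eef_pos"]-C)*1e3)
E
```

```text
clock: 9.0
eef_pos: [0.4783, 0.0513, 0.0726]
eef_rot: [-3.124, -0.001, 0.096]
force: [0.5, 0.0, -0.3]
opening: 0.0002
shift [-0.   -0.81  0.44] turn [-1.  -0.1  1.7]
[-118.3525151   -20.43234891   72.63638972]
```

```bash
python3 -m pendant '[[[0,0,0.2],[0,0,0],0],[[0,0,0.4],[0,0,0],0],[[0,0,0.55],[0,0,0],0],[[0,0,0.55],[0,0,0],0]]'
```

```text
clock: 9.5
eef_pos: [0.4788, 0.0511, 0.0618]
eef_rot: [-3.124, -0.003, 0.095]
force: [-9.3, -0.6, 29.2]
opening: -0.0001
```

```bash
python3 -m pendant '[[[0,0,-0.4],[0,0,0],0],[[0,0,-1.5],[0,0,0],0.3],[[0,0,-3],[0,0,0],0.6],[[0,-0.4,-4.5],[-0.5,0,0.8],0.8],[[1,-0.8,-5],[-1,0,1.7],0.8],[[2,-0.8,-5],[-1,0,1.7],0.8],[[2,-0.8,-5],[-1,0,1.7],0.8]]'
python3 - <<'E'
from h import *
for n in("scene","top"):
    p,d=r.grab_frame(n);q=(cloud(n,d)-C)@Rc.as_matrix()*1e3
    pi=p.astype(int);b=((pi[...,2]>90)&(pi[...,0]<70)&(d>0)&(q[...,0]<50)&(abs(q[...,1])<150)).astype(np.uint8)
    b=cv2.erode(b,np.ones((9,9)))>0;x=q[b]
    A=np.c_[x[:,0],x[:,1],np.ones(len(x))];print(n,np.linalg.lstsq(A,x[:,2],rcond=None)[0].round(4),len(x))
p,d=r.grab_frame("wrist");cv2.imwrite("pics/w5.png",p[:,:,::-1])
to(w(42,0,185),down(0));to(w(41,0,88),down(0));print(Rc.inv().apply(r.sense()["eef_pos"]-C)*1e3)
E
```

```text
clock: 10.38
eef_pos: [0.5298, 0.0543, 0.185]
eef_rot: [-3.126, -0.002, 0.094]
force: [-0.1, -0.2, 0.0]
opening: 0.0681
scene [-1.50000e-02  6.00000e-04  6.09057e+01] 1396
top [-2.13000e-02  7.20000e-03  6.29848e+01] 361
shift [ 4.46 -0.71  0.  ] turn [-0.9  0.   1.6]
shift [ 4.42 -0.65  3.88] turn [-0.9  0.   1.6]
[-68.94629856 -20.87889206 184.81901224]
```

View pics/w5.png

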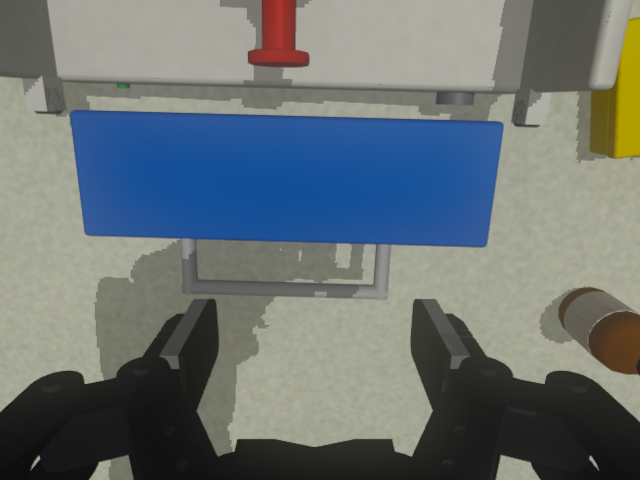

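```bash
python3 -c "
from station import r
s=r.sense();print(s['joint_positions'].round(3),s['eef_pos'],s['eef_rot'])"; python3 -m pendant '[[[0,-0.4,0],[-0.9,0,1.6],0.8],[[0,-0.8,0],[-0.9,0,1.6],0.8],[[0,-0.8,0],[-0.9,0,1.6],0.8]]';python3 -c "
from station import r
s=r.sense();print(s['joint_positions'].round(3),s['eef_pos'],s['eef_rot'])"
```

```text
[ 0.093  0.267 -0.095  1.209  0.016  3.141] [0.52758082 0.05411941 0.18481901] [-3.12570676e+00 -1.30200001e-04  9.40291480e-02]
clock: 10.9
eef_pos: [0.5282, 0.055, 0.1856]
eef_rot: [-3.125, -0.001, 0.095]
force: [0.6, 0.8, -0.2]
opening: 0.0687
[ 0.094  0.267 -0.093  1.21   0.016  3.141] [0.52818257 0.0550355  0.18557038] [-3.12544622e+00 -9.68730246e-04  9.54918684e-02]
```

Joint 6 sits at its +π limit, which explains the missed shift. A half turn gives the same grasp, so I'll rotate the tool back 180°.

```bash
python3 -m pendant '[[[0,0,0],[0,0,-10],0.6],[[0,0,0],[0,0,-20],0.6],[[0,0,0],[0,0,-30],0.6],[[0,0,0],[0,0,-40],0.6],[[0,0,0],[0,0,-50],0.6],[[0,0,0],[0,0,-60],0.6],[[0.5,-0.1,0],[0,0,-70],0.6],[[1,-0.2,0],[0,0,-80],0.6],[[1.5,-0.2,0],[0,0,-90],0.6],[[2,-0.2,0],[0,0,-100],0.6],[[2.5,-0.2,0],[0,0,-110],0.6],[[2.5,-0.2,0],[0,0,-120],0.6]]'
python3 - <<'E'
from h import *
print(r.sense()['joint_positions'].round(3));to(w(42,0,185),down(np.pi))
E
```

```text
clock: 12.4
eef_pos: [0.5908, 0.0659, 0.1853]
eef_rot: [3.133, -0.013, 2.196]
force: [0.2, -0.5, -0.2]
opening: 0.0513
[0.103 0.374 0.064 1.26  0.016 1.049]
shift [-0.55  1.88  0.02] turn [  0.8  -0.4 -58. ]
```

```bash
python3 -m pendant '[[[0,0.4,0],[0,0,-10],0.6],[[-0.2,0.8,0],[0.3,0,-20],0.6],[[-0.3,1.2,0],[0.4,-0.2,-30],0.6],[[-0.4,1.6,0],[0.6,-0.3,-40],0.6],[[-0.55,1.9,0],[0.8,-0.4,-50],0.6],[[-0.55,1.9,0],[0.8,-0.4,-58],0.6],[[-0.55,1.9,0],[0.8,-0.4,-58],0.6]]'
python3 - <<'E'
from h import *
print(r.sense()['joint_positions'].round(3));to(w(42,0,185),down(np.pi));to(w(40,0,87),down(np.pi))
p,d=r.grab_frame("wrist");cv2.imwrite("pics/w6.png",p[:,:,::-1])
q=(cloud("wrist",d)-C)@Rc.as_matrix()*1e3
pi=p.astype(int);b=(pi[...,0]>90)&(pi[...,1]<50)&(pi[...,2]<50)&(d>0)&(abs(q[...,1])<40)&(q[...,0]<80)
x=q[b];print(len(x),x.min(0),x.max(0),x.mean(0),"tcp",Rc.inv().apply(r.sense()["eef_pos"]-C)*1e3)
E
```

```text
clock: 13.28
eef_pos: [0.6367, 0.0822, 0.1857]
eef_rot: [3.141, -0.001, -3.082]
force: [-0.5, 1.1, -0.9]
opening: 0.051
[1.280e-01 4.580e-01 1.980e-01 1.312e+00 1.000e-03 6.800e-02]
shift [-0.01  0.    0.03] turn [ 0.1 -0.  -0.4]
shift [ 0.07 -0.    3.95] turn [ 0.1 -0.  -0.4]
76 [ 49.94512809  -2.0813319  109.29413528] [ 60.19073912   8.35835673 114.50890994] [ 57.17032238   5.10906941 112.44899183] tcp [ 4.17682865e+01 -1.15271618e-01  1.85707167e+02]
```

View pics/w6.png

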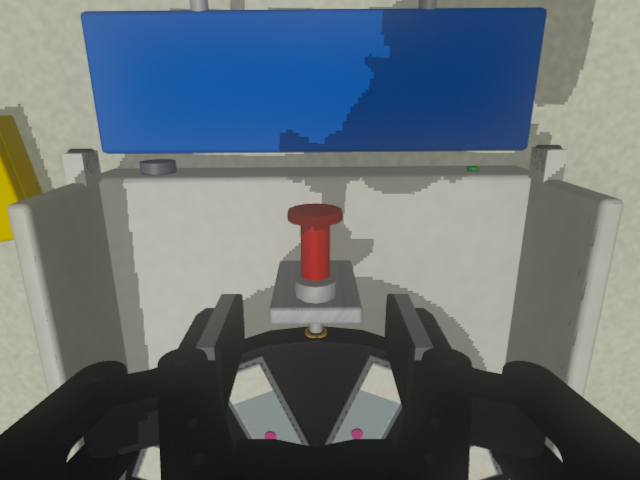

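```bash
python3 - <<'E'
from h import *
T=r.camera_model("wrist")["world_from_camera"];print(Rc.inv().apply(T[:3,3]-C)*1e3, r.sense()["eef_pos"])
E
python3 -m pendant '[[[0,0,0.8],[0,0,0],0.6],[[0,0,1.6],[0,0,0],0.6],[[0.05,0,2.4],[0,0,0],0.6],[[0.05,0,3],[0,0,0],0.6],[[0.05,0,3.5],[0,0,0],0.6],[[0.05,0,3.9],[0,0,0],0.6],[[0.05,0,3.9],[0,0,0],0.5]]'
```

```text
[-31.6684761    1.34641595 328.88373916] [0.63668495 0.08213969 0.18570717]
clock: 14.2
eef_pos: [0.6352, 0.0821, 0.0877]
eef_rot: [3.141, -0.001, -3.082]
force: [-0.5, -0.1, 0.6]
opening: 0.043
```

```bash
python3 -m pendant '[[[0,0,0],[0,0,0],0.35],[[0,0,0],[0,0,0],0.2],[[0,0,0],[0,0,0],0],[[0,0,0],[0,0,0],0],[[0,0,0],[0,0,0],0],[[0,0,0],[0,0,0],0]]' 60
python3 - <<'E'
from h import *
p,d=r.grab_frame("wrist");cv2.imwrite("pics/w7.png",p[:,:,::-1])
s=r.sense();print("tcp",Rc.inv().apply(s["eef_pos"]-C)*1e3,s["force"],s["opening"])
E
```

```text
clock: 14.95
eef_pos: [0.6359, 0.0825, 0.089]
eef_rot: [3.14, 0.001, -3.081]
force: [-0.8, 2.1, 5.4]
opening: 0.014
tcp [41.03180873  0.29390456 89.08877483] [-1.04204798  2.94320125  5.35227039] 0.01364511864910647
```

View pics/w7.png

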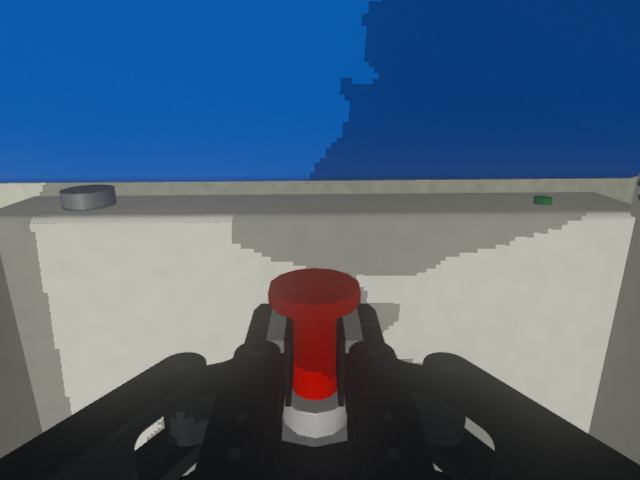

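The neck is gripped just behind the flange. Now I pull along tool +x, which is the carousel's −x.

```bash
python3 -m pendant '[[[0.1,0,0],[0,0,0],0],[[0.2,0,0],[0,0,0],0],[[0.3,0,0],[0,0,0],0],[[0.4,0,0],[0,0,0],0],[[0.5,0,0],[0,0,0],0],[[0.6,0,0],[0,0,0],0],[[0.7,0,0],[0,0,0],0],[[0.75,0,0],[0,0,0],0],[[0.75,0,0],[0,0,0],0],[[0.75,0,0],[0,0,0],0]]'
python3 - <<'E'
from h import *
p,d=r.grab_frame("wrist");cv2.imwrite("pics/w8.png",p[:,:,::-1])
p,d=r.grab_frame("scene");cv2.imwrite("pics/s8.png",p[180:420,240:480,::-1].repeat(2,0).repeat(2,1))
s=r.sense();print("tcp",Rc.inv().apply(s["eef_pos"]-C)*1e3,Rc.inv().apply(s["force"]),s["opening"])
E
```

```text
clock: 16.25
eef_pos: [0.6199, 0.0814, 0.0891]
eef_rot: [3.14, 0.006, -3.081]
force: [9.7, 2.2, -1.1]
opening: 0.014
tcp [24.98291343  0.30270838 89.14937499] [10.53553684  3.40993405 -1.66254121] 0.013836084630568608
```

View pics/w8.png

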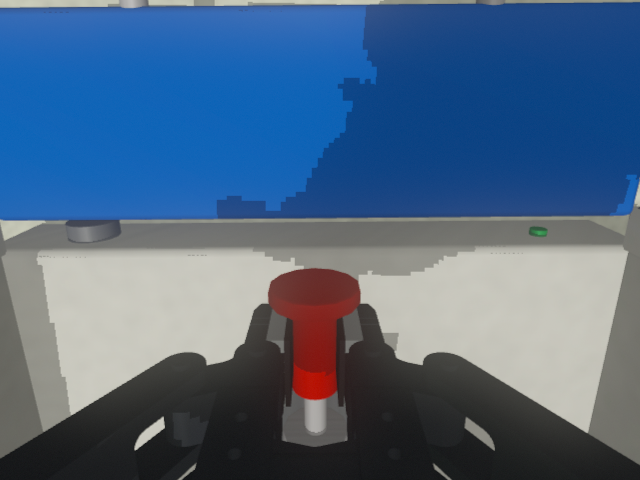

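View pics/s8.png

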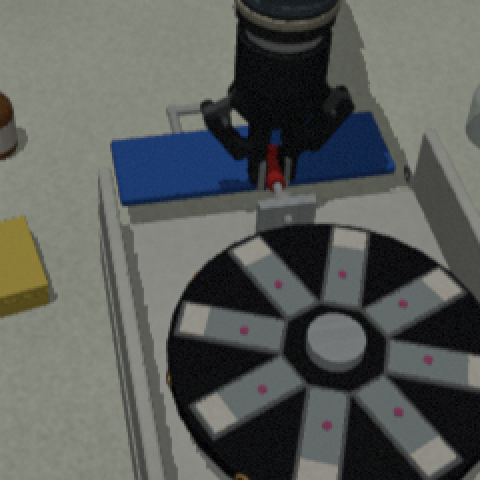

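It has moved 16 mm without slipping, with about 10 N on the tool. I'll pull a little more to be sure it is against the stop.

```bash
python3 -m pendant '[[[0.06,0,0],[0,0,0],0],[[0.12,0,0],[0,0,0],0],[[0.12,0,0],[0,0,0],0],[[0.12,0,0],[0,0,0],0],[[0.12,0,0],[0,0,0],0]]'
python3 - <<'E'
from h import *
s=r.sense();print("tcp",Rc.inv().apply(s["eef_pos"]-C)*1e3,Rc.inv().apply(s["force"]),s["opening"])
p,d=r.grab_frame("wrist");cv2.imwrite("pics/w9.png",p[:,:,::-1])
p,d=r.grab_frame("top");cv2.imwrite("pics/t9.png",p[:,:,::-1])
p,d=r.grab_frame("scene");q=(cloud("scene",d)-C)@Rc.as_matrix()*1e3
pi=p.astype(int);b=((pi[...,2]>80)&(pi[...,0]<70)&(d>0)&(q[...,0]<0)&(abs(q[...,1])<150)).astype(np.uint8)
b=cv2.erode(b,np.ones((7,7)))>0;x=q[b]
A=np.c_[x[:,0],x[:,1],np.ones(len(x))];print(np.linalg.lstsq(A,x[:,2],rcond=None)[0].round(4),len(x))
E
```

```text
clock: 16.98
eef_pos: [0.6199, 0.0814, 0.0893]
eef_rot: [3.14, 0.011, -3.081]
force: [21.9, 3.4, -9.6]
opening: 0.0143
tcp [24.95578401  0.29109565 89.26369692] [22.11506957  1.99095501 -9.56719954] 0.014347287246316695
[-1.85000e-02 -1.80000e-03  6.04771e+01] 876
```

View pics/w9.png

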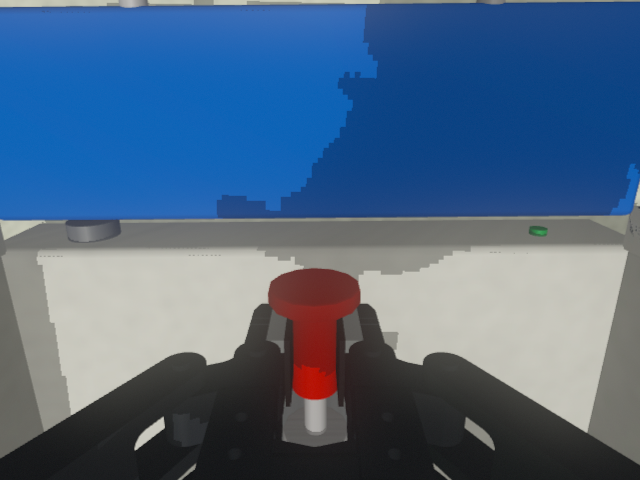

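View pics/t9.png

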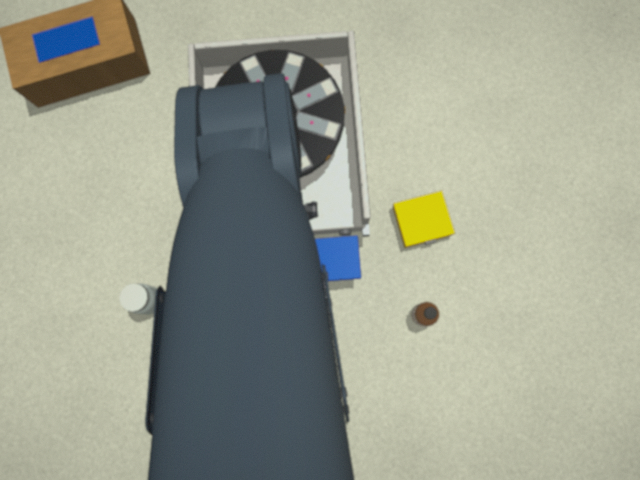

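The TCP did not move while the force rose from 10 to 22 N, so the plunger is on its stop. The knob is still in the fingers at (315,330) with the pin drawn out behind it. The door is level (slope about 0.018). The jar (137,298), bottle (427,314) and box (423,219) are where they were.

```bash
python3 -c "
from station import r
print(r.job_done())"
```

```text
the job is handed in; nothing more can be done
None
```

The carousel is free: the blue door is all the way down, and the arm is gripping the red knob with the plunger held fully back. I handed the job in at about 17 s of the 42 s allowed.

- **Door:** I gripped the bar and swung the door down to its stop. When I let go, the camera check showed it had risen slightly, to about 1.52 rad. I pressed the bar back down with the shut fingertips before touching the plunger. The last check showed about 1.55 rad, fully down.
- **Plunger:** I gripped the knob's neck with a 60 N grip setting and pulled it back 16 mm with no slip. A further pull raised the force from about 10 N to 22 N with no more movement, so it is against its stop.
- **Jar, bottle and slide box:** The last top view shows all three standing where they were.
- **Other problem on the way:** The last joint reached its limit on the first approach to the knob. I turned the tool by half a turn and used the equivalent grasp.
- **Forces:** The highest force I read was about 66 N at the wrist, when the door first met its stop. That is under the 120 N limit, but I only read forces at the end of moves, so shorter peaks in between would not have shown.

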